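Nudge a base plate onto the fixture's locating pins

ROBOT

A 6-joint arm with a two-finger parallel gripper is mounted at the origin on a cart in front of the work surface, level with it; the furniture and walls round the work are solid. World frame = base frame: x ahead of the robot, y to its left, z up, the work surface at z = 0. Lengths are in m, angles in rad, forces in N, time in s.
With the tool pointing down it reaches from about 0.375 to 0.9 m from the base axis. Payload 3.1 kg.
Tool frame: the origin (TCP) lies at the centre of the arm's flange, where the gripper is bolted on; the fingertips stand 182 mm ahead of it and the grasp point (between the pads) lies 164 mm ahead of it; z points along the fingers, y is the line along which they close (so a half turn about z gives the same grasp; the last joint's range is limited). The gripper opens to 87 mm and grips with 3 to 60 N. Pads are 19 mm wide; open, the fingers measure 117 mm over their backs; the gripper's body (75 mm by 190 mm) begins 51 mm behind the grasp point.
Start: joints at [1.018, 0.527, 1.433, -0, 1.181, -0.178], TCP at [0.228, 0.582, 0.405] pointing down, gripper open.
Joint ranges: [-3.08, 3.08], [-0.75, 2.2], [0.22, 2.44], [-1.43, 4.57], [0, 2.65], [-2.85, 2.85]. Speed limits (rad/s): [2.79, 2.79, 3.14, 3.14, 3.14, 3.14].

INTERFACE

Orientations are given as a unit quaternion [x, y, z, w].
In Python, from rig import * gives the robot as it stands.
- The arm moves only by the tool move_arm, never from a script. Its argument "commands" is a list that holds one entry, the list of rows, each a list of 6 numbers: the shift along the tool's x, y, z in units of 40 mm (1.0 is 40 mm), then the turn, a rotation vector about the tool's x, y, z in rad. A call has 1 to 12 rows; each row is the pose to reach, as a shift and turn from the pose commanded when the call began, along the tool's axes at that moment; what a row does not reach only later rows make up. A row lasts 1/8 s, in which the tool goes at most 62.5 mm and 10.7 degrees, less where a joint would pass 70% of its speed; a pose out of reach is approached as far as the arm can. A call with a gripper value outside its range is refused whole. "claw" is the closure, from -1 (fully open) to 1 (shut), so that 0 is half open, set as the call begins (left out, the last holds). The fingers move at their own pace and stop on an object; "squeeze" is the grip in N (left out, the last holds). Time passes only in rows, so rows that repeat a pose let the fingers close. It gives the time, the measured TCP pose, the force, the opening and the grip force at its end, in the units of the state.
- get_obs(): the state, without advancing time (a new reading comes with each control period).
- camera(name): name is "side" or "top" or "wrist"; returns a dict with "pixels" (420x560x3 uint8, blue, green, red), "range_z" (420x560 float32, m along the optical axis (not along the pixel's ray), 0 where there is no reading), "camera_matrix" (3x3 intrinsics, pixels), "extrinsics" (4x4, takes a point from world to camera coordinates). Camera axes: x right, y up, looking along -z (the intrinsics and any distortion apply to the point x, -y, -z); pixel columns grow to the right and rows downward; lengths in m; the calibration is good to about 2 mm. The wrist camera is an equidistant fisheye: a pixel r from the principal point sees the ray r / f radians off the axis. A picture is of the moment at which its call begins.
- hand_in(): hands the job in; it is judged then, once.
The state is a dict: "time": time; "q": joint angles; "joint_velocities": joint speeds; "joint_torque": joint torques, N m; "position": TCP position; "tool_rot": TCP orientation; "ft_force": force on the tool from outside, world axes, zero at the start; "moment": the same for the moment, N m; "grip_width": finger opening in m; "grip_force": force on a finger pad.
Only numpy, scipy, OpenCV 4.12 (cv2) and the standard library are available. Lean on these libraries where they do the work, as an engineer would, in place of code of your own. Each camera call takes 0.05 s, during which the arm holds its last target. There are 200 camera calls.

TASK

The steel plate with the round boss is lying crooked on top of the two locating pins of the welding fixture. Without lifting it or touching the freshly welded boss, push the plate by its edges, back towards the fence and sideways, until both its holes drop over the two pins and it lies flat on the fixture's base, then move clear. Leave the other things where they are.

Things in the scene. Friction and masses are not known exactly. Their poses are not given: they have to be found in the camera images.
- fixture: Fixed welding fixture: flat dark steel base, 12 mm thick, 380 mm along y, from x = -125 to +90 mm, with a fence at the far side and two upright pins. Origin: on the bench surface, under where the middle of the plate belongs; the base top is at z = 12 mm. x points away from the robot to the fence (fixture turned by up to 0.2 rad), y left, z up.
- fence (a point): Middle of the fence's near face, at its foot, level with the base top: 66 mm beyond the fixture's origin along its x. The fence is an upright dark steel bar, 340 mm long along the fixture's y, 24 mm high above the base top, 22 mm thick.
- pin_left (a point): Foot of the left locating pin, on the axis, level with the base top; 20 mm towards the fence and 40 mm to the left of the fixture's origin. The pin is 12 mm thick for 4 mm, then tapers to a 5 mm flat tip 10 mm above the base top.
- pin_right (a point): Foot of the right locating pin, the same, 40 mm to the right of the fixture's origin.
- plate: Loose steel plate, 130 (x) x 190 (y) x 8 mm, 0.45 to 0.8 kg with its boss. Origin: middle of its underside; axes as the fixture's, z out of its top. Starts sloping 0.1 rad: near long edge on the base, far part up on the pin tips; 8 to 26 mm short of home (towards the robot), up to 42 mm left or right, turned up to 0.1 rad. Home: flat, origin 12 mm above the fixture's, same axes, far edge 1 mm from the fence.
- boss: Solid round boss welded on the plate, not to be touched: 38 mm across, 30 mm high. Origin: centre of its foot on the plate's top, 30 mm towards the robot from the plate's middle. With its far long edge slid along the fence, the plate's holes pass over the pins and the plate drops by itself. Plate and fixture are smooth ground steel: pushing the plate takes 1 to 5 N.
- hole_left (a point): Middle of the left hole, at the plate's underside: 20 mm towards the fence and 40 mm left of the plate's origin. Straight through, 14 mm across.
- hole_right (a point): Middle of the right hole, the same, 40 mm right of the plate's origin.
- collet_body_left: Bystander, leave alone: copper collet body, 15 mm across, 40 mm tall, standing on the near left corner of the fixture base, 105 mm nearer than and 175 mm to the left of the fixture's origin. Origin: centre of its underside.
- collet_body_right: Bystander, leave alone: copper collet body, 15 mm across, 40 mm tall, standing on the near right corner of the fixture base, 105 mm nearer than and 175 mm to the right of the fixture's origin. Origin: centre of its underside.
- paint_marker: Bystander, leave alone: marker pen, 133 mm long, 13 mm thick, lying behind the fixture. Origin: centre of its underside.

How it is judged:
At the end, for the whole second after the job is handed in: Each hole's underside centre is within 4 mm of its pin's foot, the plate lies flat (within 0.025 rad) and is at rest (distance between hole_left and pin_left below 0.004 m and distance between hole_right and pin_right below 0.004 m and angle between plate's own z axis and vertical below 0.025 rad and linear speed of plate below 0.01 m/s); the robot touches nothing.
It fails at once if the robot touches the boss (over 1 N) (contact force between boss and the fingers above 1 N or contact force between boss and the arm above 1 N).
It fails at once if the plate is lifted (its underside middle more than 20 mm above the base top) or tipped by more than 0.25 rad (height (world z) of plate above 0.032 m or angle between plate's own z axis and vertical above 0.25 rad).
It fails at once if a bystander is moved by more than 15 mm (distance of any of collet_body_left, collet_body_right, paint_marker from where it was at the start of the episode above 0.015 m).
It also fails if it takes over 58 s, if anything falls off the work surface, if the arm or the gripper's body presses on something with over 40 N, if the wrist force passes 120 N, or if a joint passes its speed limit or range.

## Working session

There is one attempt and no reset: what is moved stays moved. The work goes in short steps, Python scripts to look and compute and a tool call to move; the robot and the scene stay as the last step left them, time stands still between calls to the robot, and variables do not carry over. Pictures are saved under pics/ and viewed, at most 10 in all, crops included, and the job is handed in when it is done.

Besides the shell and the picture viewer there is one more tool, called after "Emit:" by a JSON object that holds its "method" and its "body". move_arm: Moves the arm, as the interface text tells. Its arguments: {"type":"object","properties":{"commands":{"type":"array","items":{"type":"array","items":{"type":"array","items":{"type":"number"}}}},"claw":{"type":"number"},"squeeze":{"type":"number"}},"required":["commands"]}

```bash
mkdir -p pics; ls; python3 - <<'E'
from rig import *
import cv2, numpy as np
o=get_obs(); print({k:np.round(v,3) for k,v in o.items()})
for n in ("top","side"):
    c=camera(n); cv2.imwrite(f"pics/{n}0.png",c["pixels"]); np.savez(f"{n}0.npz",**c)
    print(c["camera_matrix"],c["extrinsics"],c.keys())
E
```

```text
pics
{'time': np.float64(0.0), 'q': array([ 1.019,  0.528,  1.434, -0.   ,  1.181, -0.179]), 'joint_velocities': array([-0.001, -0.001,  0.   , -0.001, -0.001,  0.001]), 'joint_torque': array([ -0.   , -44.004, -17.659,   0.063,   0.058,  -0.   ]), 'position': array([0.228, 0.582, 0.404]), 'tool_rot': array([ 0.186,  0.983, -0.001, -0.   ]), 'ft_force': array([ 0.817, -0.47 , -0.213]), 'moment': array([-0.034, -0.004,  0.027]), 'grip_force': np.float64(0.0), 'grip_width': np.float64(0.087)}
[[398.14529846   0.         274.07071093]
 [  0.         398.14529846 209.50317072]
 [  0.           0.           1.        ]] [[-0.01338411 -0.9993552  -0.03331729 -0.02109205]
 [ 0.99681452 -0.01595526  0.07814249 -0.55816604]
 [-0.07862369 -0.03216529  0.99638532 -0.84919799]
 [ 0.          0.          0.          1.        ]] dict_keys(['pixels', 'range_z', 'camera_matrix', 'extrinsics'])
[[403.03557494   0.         276.52363043]
 [  0.         403.03557494 210.10565002]
 [  0.           0.           1.        ]] [[-0.99540553 -0.0925467   0.02455472  0.54886441]
 [ 0.06671402 -0.48641355  0.87117799 -0.10287368]
 [-0.0686809   0.86881354  0.4903529  -0.81197513]
 [ 0.          0.          0.          1.        ]] dict_keys(['pixels', 'range_z', 'camera_matrix', 'extrinsics'])
```

View pics/top0.png

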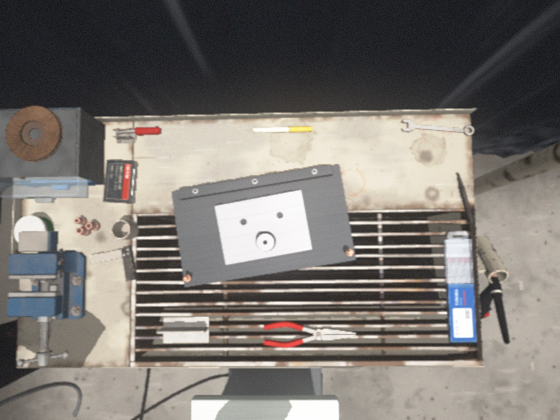

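View pics/side0.png

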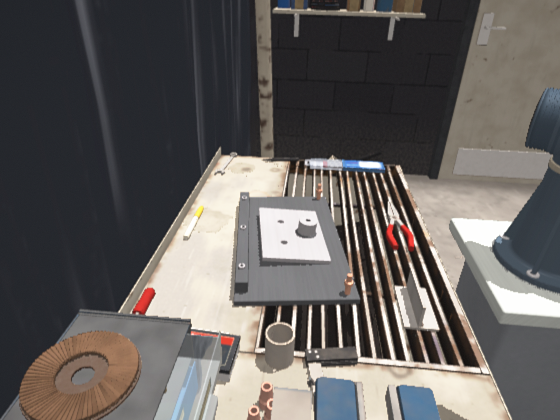

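```bash
cat > h.py <<'E'
import cv2, numpy as np
def ray(c,u,v,z):
    K=c["camera_matrix"];E=c["extrinsics"];R=E[:3,:3];o=-R.T@E[:3,3]
    u=np.asarray(u,float);v=np.asarray(v,float)
    d=np.stack([(u-K[0,2])/K[0,0],-(v-K[1,2])/K[1,1],-np.ones_like(u)],-1)@R
    return o+d*((np.asarray(z)-o[2])/d[...,2])[...,None]
def cloud(c):
    K=c["camera_matrix"];E=c["extrinsics"];R=E[:3,:3];o=-R.T@E[:3,3]
    v,u=np.mgrid[0:420,0:560].astype(float)
    d=np.stack([(u-K[0,2])/K[0,0],-(v-K[1,2])/K[1,1],-np.ones_like(u)],-1)@R
    return o+d*c["range_z"][...,None]
def rect(P):
    (cx,cy),(w,h),a=cv2.minAreaRect((P[:,:2]*1000).astype(np.float32))
    b=cv2.boxPoints(((cx,cy),(w,h),a)); e=[b[1]-b[0],b[2]-b[1]]
    e=max(e,key=np.linalg.norm); th=np.arctan2(e[1],e[0])-np.pi/2   # long side = y
    th=(th+np.pi/2)%np.pi-np.pi/2
    return np.array([cx,cy]),sorted((w,h)),th
E
python3 - <<'E'
from h import *
c=dict(np.load("top0.npz")); P=cloud(c); hsv=cv2.cvtColor(c["pixels"],cv2.COLOR_BGR2HSV)
reg=np.zeros((420,560),bool);reg[160:292,168:360]=1
dark=hsv[...,2]<110; z=P[...,2]
def comp(m):
    n,l,s,cc=cv2.connectedComponentsWithStats(m.astype(np.uint8)); i=1+np.argmax(s[1:,4]); return l==i
f=comp(reg&(z>.029)&(z<.045)&(np.mgrid[0:420,0:560][0]<210))
print("fence",rect(P[f]),f.sum(),P[f][:,2].mean())
b=comp(reg&(abs(z-.012)<.005)&dark); print("base",rect(P[b]),np.median(z[b]))
w=comp(reg&(hsv[...,2]>150)); w2=cv2.morphologyEx(w.astype(np.uint8),cv2.MORPH_CLOSE,np.ones((3,3)))>0
print("plate",rect(P[w2]),w.sum()); 
A=np.c_[P[w][:,:2],np.ones(w.sum())]; sel=P[w][:,2]<.04; print(np.linalg.lstsq(A[sel],P[w][sel][:,2],rcond=None)[0])
cu=reg&(hsv[...,0]<15)&(hsv[...,1]>90)&(hsv[...,2]>80)
n,l,s,cc=cv2.connectedComponentsWithStats(cu.astype(np.uint8))
for i in range(1,n):
    if s[i,4]>15: print("cu",cc[i],s[i],ray(c,*cc[i],.04))
# holes
for u0,v0 in((243,222),(280,215)):
    m=np.zeros_like(dark);m[v0-7:v0+8,u0-7:u0+8]=1;m&=hsv[...,2]<120
    v,u=np.nonzero(m);print("hole",u.mean(),v.mean(),m.sum(),ray(c,u.mean(),v.mean(),.026))
E
```

```text
fence (array([618.55377197,  10.61798096]), [22.39584732055664, 338.6900329589844], np.float32(0.14451075)) 1629 0.036959995078614874
base (array([422.89279175, 159.36938477]), [8.88990592956543, 15.075194358825684], np.float32(-0.19666433)) 0.013289300570181184
plate (array([519.9855957 ,  -3.90093231]), [136.67047119140625, 199.87420654296875], np.float32(0.16848063)) 5496
[ 0.08140927  0.01341609 -0.01595217]
hole nan nan 0 [nan nan nan]
hole nan nan 0 [nan nan nan]<stdin>:20: RuntimeWarning: Mean of empty slice.
  ret = ret.dtype.type(ret / rcount)
```

```bash
python3 - <<'E'
from h import *
c=dict(np.load("top0.npz")); g=c["pixels"].max(2)
print(g[210:228,236:252]);
cv2.imwrite("pics/crop0.png",cv2.resize(c["pixels"][155:295,165:365],None,fx=4,fy=4,interpolation=cv2.INTER_NEAREST))
E
```

```text
[[246 246 246 246 246 247 246 246 246 246 246 247 247 248 247 247]
 [246 245 247 247 246 247 246 246 247 246 247 248 246 247 248 248]
 [245 247 247 246 247 247 247 247 247 247 246 246 247 245 246 248]
 [247 247 247 247 246 246 245 246 246 246 247 248 247 247 247 247]
 [246 246 246 246 246 247 247 247 247 247 246 246 246 247 245 244]
 [246 247 247 246 247 246 247 245 245 244 243 243 243 243 243 244]
 [245 244 244 246 244 244 243 244 244 243 243 245 245 244 246 246]
 [243 244 242 244 245 244 245 242 242 246 247 247 247 247 247 247]
 [245 244 245 247 244 238 220 211 220 236 245 248 247 247 247 248]
 [246 247 248 246 236 203 169 155 164 194 231 246 248 247 248 248]
 [246 246 245 237 209 160 139 139 134 149 205 241 247 248 248 248]
 [246 246 242 226 188 144 135 136 134 139 184 238 247 248 247 247]
 [248 247 247 235 191 142 128 139 129 136 191 235 246 247 246 247]
 [246 246 247 240 215 155 128 120 123 149 210 242 247 246 248 248]
 [246 246 247 245 238 209 165 146 165 209 236 246 248 247 248 247]
 [247 247 247 247 246 242 229 228 234 242 247 247 246 247 246 245]
 [246 246 247 248 247 247 245 245 245 246 246 245 245 246 246 246]
 [247 246 245 245 246 244 245 246 246 246 245 245 246 245 246 245]]
```

View pics/crop0.png

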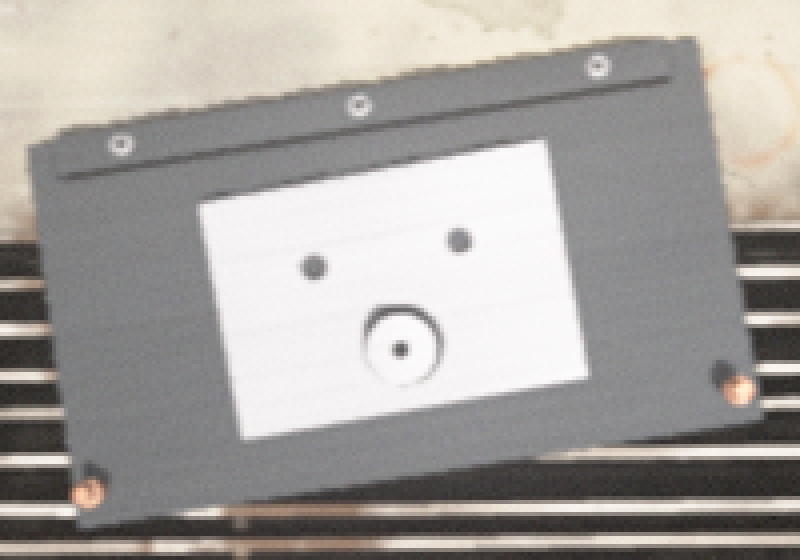

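```bash
cat >> h.py <<'E'
def quad(c,roi):
    m=np.zeros((420,560),np.uint8);y0,y1,x0,x1=roi
    m[y0:y1,x0:x1]=(cv2.GaussianBlur(c["pixels"].max(2),(3,3),0)[y0:y1,x0:x1]>185)
    cs,_=cv2.findContours(m,cv2.RETR_EXTERNAL,cv2.CHAIN_APPROX_NONE);k=max(cs,key=cv2.contourArea)
    return k,cv2.boxPoints(cv2.minAreaRect(k))
def holes(c,guess):
    out=[];g=c["pixels"].max(2).astype(float)
    for u,v in guess:
        s=slice(int(v)-8,int(v)+9),slice(int(u)-8,int(u)+9); w=np.clip(225-g[s],0,None);V,U=np.mgrid[s]
        out.append(((w*U).sum()/w.sum(),(w*V).sum()/w.sum()))
    return np.array(out)
TH=.145; FO=np.array([542.3,-.5])
def tofix(p,FO=None,TH=None):
    FO=globals()["FO"] if FO is None else FO;TH=globals()["TH"] if TH is None else TH
    R=np.array([[np.cos(TH),-np.sin(TH)],[np.sin(TH),np.cos(TH)]]);return (np.asarray(p)[...,:2]*1000-FO)@R
E
python3 - <<'E'
from h import *
c=dict(np.load("top0.npz"))
H=holes(c,((243,221),(280,215)));p=ray(c,H[:,0],H[:,1],np.array([.029,.029]));print("holes",H,tofix(p))
a=lambda L:np.array(L)/4+[165-.375,155-.375]
q=a([(200,205),(547,140),(588,378),(242,438)]);print("corners",tofix(ray(c,q[:,0],q[:,1],np.array([.033,.033,.020,.020]))))
q=a([(121,146),(359,105),(597,66)]);print("screws",tofix(ray(c,q[:,0],q[:,1],np.full(3,.036))))
q=a([(88,490),(740,389)]);print("collets",tofix(ray(c,q[:,0],q[:,1],np.full(2,.052))))
q=a([(78,528),(762,417),(693,38),(30,146)]);print("base",tofix(ray(c,q[:,0],q[:,1],np.full(4,.012))))
E
```

```text
holes [[243.05237316 221.4787234 ]
 [279.42623762 214.79257426]] [[ -4.38168331  39.65509897]
 [ -2.64916861 -40.5218817 ]]
corners [[ 38.71391336  95.20361177]
 [ 43.31169515 -96.04778045]
 [-86.79821187 -97.48385885]
 [-89.35768517  93.30326885]]
screws [[  77.12170651  132.58754381]
 [  78.23939384    1.29613348]
 [  78.27406596 -129.02936118]]
collets [[-102.41966552  172.22563756]
 [-103.82510573 -172.58058136]]
base [[-123.99162587  191.13920585]
 [-122.67494187 -187.64464015]
 [  88.97935849 -186.27725833]
 [  89.29728819  188.29493293]]
```

Emit:
{"method": "move_arm", "body": {"commands": [[[-10.2,-12.06,0,0,0,-0.519],[-10.2,-12.06,0,0,0,-0.519],[-10.2,-12.06,0,0,0,-0.519],[-10.2,-12.06,0,0,0,-0.519],[-10.2,-12.06,0,0,0,-0.519],[-10.2,-12.06,0,0,0,-0.519],[-10.2,-12.06,0,0,0,-0.519],[-10.2,-12.06,0,0,0,-0.519],[-10.2,-12.06,0,0,0,-0.519],[-10.2,-12.06,0,0,0,-0.519],[-10.2,-12.06,0,0,0,-0.519],[-10.2,-12.06,0,0,0,-0.519]]], "claw": -1}}

```text
time: 1.6
position: [0.4316, -0.0165, 0.4044]
tool_rot: [-0.072, 0.997, 0.0, -0.001]
ft_force: [-0.2, 0.2, 0.2]
grip_width: 0.087
grip_force: 0.0
```

Emit:
{"method": "move_arm", "body": {"commands": [[[0,0,1.5,0,0,0],[0,0,3.0,0,0,0],[0,0,4.2,0,0,0],[0,0,4.7,0,0,0],[0,0,5.0,0,0,0],[0,0,5.2,0,0,0],[0,0,5.2,0,0,0]]]}}

```text
time: 2.48
position: [0.4319, -0.0158, 0.197]
tool_rot: [-0.073, 0.997, -0.0, 0.0]
ft_force: [-0.1, -0.6, -0.5]
grip_width: 0.0871
grip_force: 0.0
```

```bash
python3 - <<'E'
from rig import *
from h import *
o=get_obs(); print(o["position"],o["ft_force"])
c=camera("side"); w=camera("wrist"); cv2.imwrite("pics/s1.png",np.hstack([cv2.resize(c["pixels"][180:310,220:370],(600,520)),])); cv2.imwrite("pics/w1.png",w["pixels"])
E
```

```text
[ 0.4319063  -0.01578347  0.19696159] [-0.136931   -0.63001711 -0.45521936]
```

View pics/s1.png

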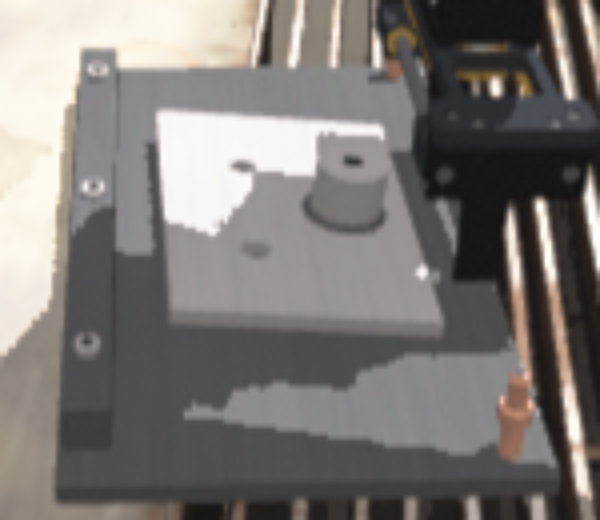

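View pics/w1.png

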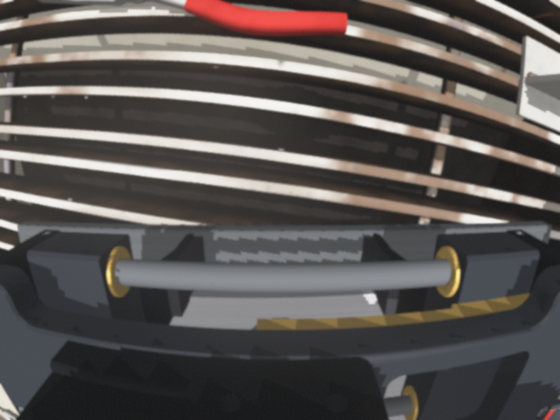

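Emit:
{"method": "move_arm", "body": {"commands": [[[-0.1,0,0,0,0,0],[-0.2,0,0,0,0,0],[-0.3,0,0,0,0,0],[-0.38,0,0,0,0,0],[-0.46,0,0,0,0,0],[-0.54,0,0,0,0,0],[-0.6,0,0,0,0,0],[-0.65,0,0,0,0,0],[-0.7,0,0,0,0,0],[-0.7,0,0,0,0,0]]]}}

```text
time: 3.82
position: [0.46, -0.0122, 0.1967]
tool_rot: [-0.073, 0.997, -0.0, 0.001]
ft_force: [-0.4, 0.3, -0.8]
grip_width: 0.0871
grip_force: 0.5
```

```bash
python3 - <<'E'
from rig import *
from h import *
o=get_obs(); print(o["position"],o["ft_force"],tofix(o["position"]))
c=camera("side"); cv2.imwrite("pics/s2.png",cv2.resize(c["pixels"][180:310,220:370],(600,520)))
E
```

```text
[ 0.46000584 -0.01223379  0.19674722] [-0.3777221   0.33907611 -0.75852564] [-83.12600252   0.2802247 ]
```

View pics/s2.png

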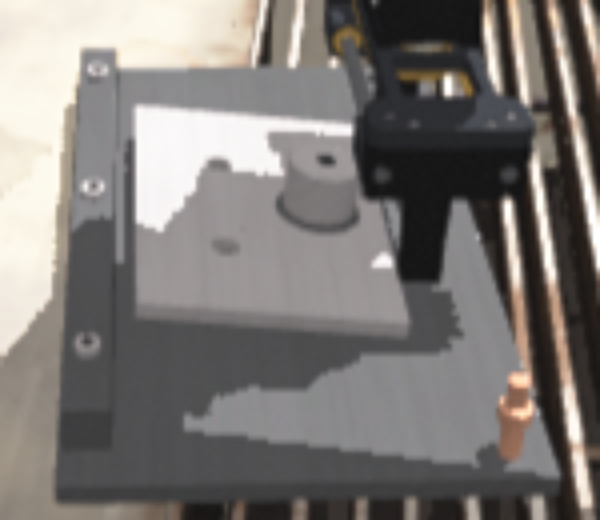

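Emit:
{"method": "move_arm", "body": {"commands": [[[-0.05,0,0,0,0,0],[-0.1,0,0,0,0,0],[-0.14,0,0,0,0,0],[-0.17,0,0,0,0,0],[-0.18,0,0,0,0,0]]]}}

```text
time: 4.5
position: [0.4672, -0.0112, 0.1969]
tool_rot: [-0.073, 0.997, -0.0, 0.001]
ft_force: [-0.3, 0.4, 0.5]
grip_width: 0.0867
grip_force: 0.0
```

```bash
cat > look.py <<'E'
from rig import *
from h import *
import sys
o=get_obs(); print(o["position"],o["ft_force"],tofix(o["position"]))
s=camera("side"); t=camera("top")
cv2.imwrite(f"pics/{sys.argv[1]}.png",np.vstack([cv2.resize(s["pixels"][190:275,220:360],(560,340),interpolation=cv2.INTER_CUBIC)]))
P=cloud(s); hsv=cv2.cvtColor(s["pixels"],cv2.COLOR_BGR2HSV)
f=tofix(P.reshape(-1,3)).reshape(420,560,2)
m=(abs(f[...,1])<85)&(f[...,0]>-15)&(f[...,0]<50)&(P[...,2]<.05)&(P[...,2]>.005)
m&=~((abs(f[...,0]-15)<22)&(abs(abs(f[...,1])-40)<16))
A=np.c_[f[m]/1000,np.ones(m.sum())]; print("plate plane (slope x, slope y, z0)",np.linalg.lstsq(A,P[m][:,2],rcond=None)[0],m.sum())
E
python3 look.py s3
```

```text
[ 0.46717709 -0.01121775  0.19685077] [-0.31833761  0.399776    0.49427937] [-75.8831936    0.24941591]
plate plane (slope x, slope y, z0) [-7.74791529e-02 -2.47691404e-05  2.12942398e-02] 1062
```

View pics/s3.png

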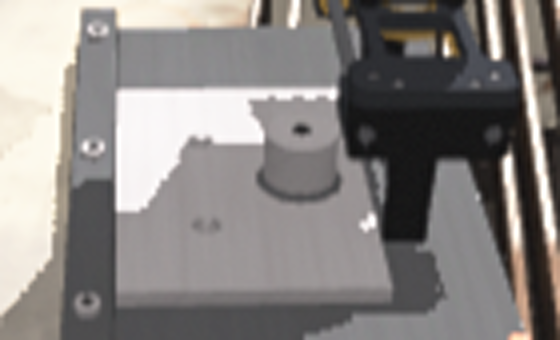

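Emit:
{"method": "move_arm", "body": {"commands": [[[0.3,0,0,0,0,0],[0.75,0,0,0,0,0],[0.85,0,-0.4,0,0,0],[0.85,0,-1.5,0,0,0],[0.85,0,-3,0,0,0],[0.85,1.5,-4,0,0,0],[0.85,3,-4,0,0,0],[0.85,4.5,-4,0,0,0],[0.85,6,-4,0,0,0],[0.85,7,-4,0,0,0],[0.85,7,-4,0,0,0],[0.85,7,-4,0,0,0]]]}}

```text
time: 6.1
position: [0.3918, 0.2603, 0.3563]
tool_rot: [-0.073, 0.997, -0.0, -0.001]
ft_force: [0.2, -0.4, -0.3]
grip_width: 0.0871
grip_force: 0.0
```

```bash
python3 look.py s4; python3 - <<'E'
from rig import *
from h import *
c=camera("top"); cv2.imwrite("pics/t4.png",cv2.resize(c["pixels"][155:295,165:365],None,fx=4,fy=4,interpolation=cv2.INTER_NEAREST))
P=cloud(c);f=tofix(P.reshape(-1,3)).reshape(420,560,2)
m=(abs(f[...,1])<85)&(f[...,0]>-55)&(f[...,0]<50)&(P[...,2]<.04)&~((abs(f[...,0]-20)<12)&(abs(abs(f[...,1])-40)<12))&~(np.hypot(f[...,0]+30,f[...,1])<28)
A=np.c_[f[m]/1000,np.ones(m.sum())]; print(np.linalg.lstsq(A,P[m][:,2],rcond=None)[0],m.sum())
E
```

```text
[0.39180541 0.26031851 0.35633815] [ 0.24758884 -0.35055245 -0.323445  ] [-111.22898462  279.82678207]
plate plane (slope x, slope y, z0) [-0.07867421 -0.00015312  0.02128208] 1072
[-0.00326303 -0.00101738  0.02112628] 2955
```

View pics/t4.png

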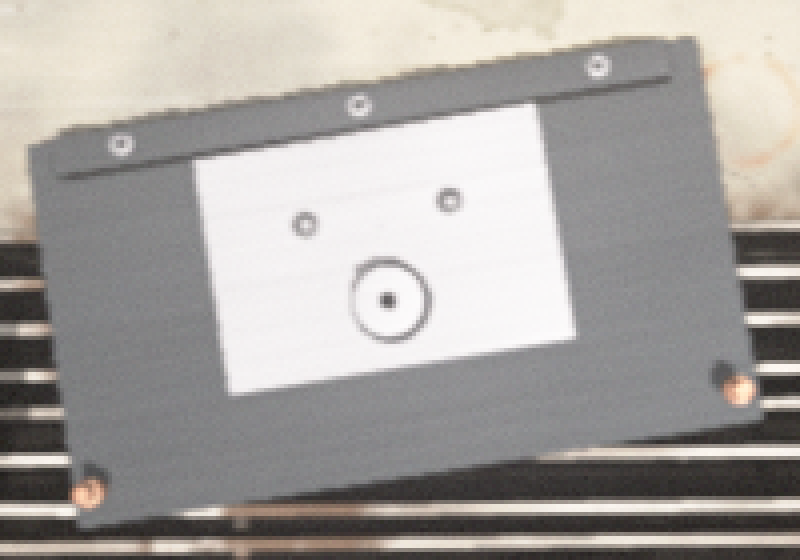

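View pics/s4.png

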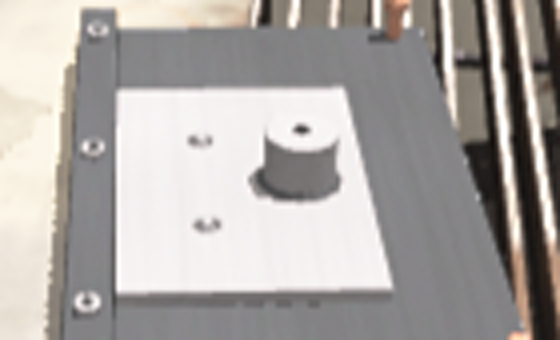

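The top view shows the pins inside both holes, at crop pixels (305,224) and (449,200). The plate's far edge is at the fence and its top plane is level (slope 0.003, z = 21 mm), so it is seated. The collets have not moved.

```bash
python3 -c "
from rig import *
print(get_obs()['joint_velocities']); print(hand_in())"
```

```text
[-0.0017221   0.0004142  -0.00554844  0.00234773  0.00255514  0.0013818 ]
the job is handed in; nothing more can be done
None
```

The plate is seated flat on the base over both pins, as the last camera check showed. The arm moved clear and I handed the job in; the hand-in gave no verdict.

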